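# Turn over the arched counter sign and seat it on its other stand

### The job

The coffee corner is open again: lift the arched (round-topped) wooden sign off the pins of its stand, turn it over so that its raised-cup face instead of the barred ring looks away from the robot, and seat it fully down on the two pins of the empty stand on the other side, upright and square to that stand. Leave the square-topped sign as it is.

Things in the scene. Friction and masses are not known exactly. Their poses are not given: they have to be found in the camera images.
- arch_centre (a point): Sizes in mm. Centre of the arched wooden sign, 155 high (point half-way up), 0.2-0.4 kg: panel 12 thick, 130 wide, half-round top of radius 65, on a foot 36 deep, 170 long, 25 high. z up, y along its width, x out of the face with a raised cup (relief 3); the other face has a barred ring. At first the cup faces the robot. Its top 50 is bare: pinch its 12 mm thickness there from above, mid-width.
- stand_seat (a point): The empty stand, fixed: dark wooden block 80 deep, 200 long, 20 high (mm); point: middle of its top. z up, y along it, x to its front, away from the robot (turned up to 8 degrees). Two steel pins, 10 thick, 18 high, tapered tips, on its mid-line at y = -55 and +30. Seated, the sign's centre is 77.5 straight above this point. The sign starts on a like stand 0.4 to 0.7 m to the side.
- stand_front (a point): Middle of the front upper edge of the empty stand, 40 mm in x from its centre: the side the cup face must look to. Under the sign's foot, on its mid-line, are four sockets 18 x 18 mm, 20 deep, 30 and 55 mm either side of its middle, so it fits such pins either way round with 4 mm of play; lift it over 18 mm to clear them.
- square_centre (a point): The other sign, to be left alone, on a like stand of its own: light wood, rectangular panel 150 mm wide, 12 thick, straight top, 133 high in all, same foot and reliefs. Point: its centre, mid-thickness, 66.5 mm above its underside. It stands farther out, between the two. Axes as for the arched sign.
Not all that is in view belongs to the job. Leave any green or orange look-alike of the part that bears stand_seat alone.

How it is judged:
On the way:
1. the arched sign is lifted clear of the pins of the stand it started on (height (world z) of arch_centre above 0.12 m), for 0.2 s.
At the end, for the whole second after the job is handed in: The arched sign is fully down on the formerly empty stand's pins (centre 71 to 83 mm above the stand's top), within 12 mm of its middle and 10 degrees of square to it, upright within 7 degrees, cup face to the stand's front, away from the robot; the square sign is within 20 mm of its start (horizontal distance between arch_centre and stand_seat below 0.012 m and z of arch_centre in the frame of stand_seat between 0.071 and 0.083 m and angle between the y axis of arch_centre and the y axis of stand_seat, either way round below 0.18 rad and angle between arch_centre's own z axis and vertical below 0.12 rad and x of stand_front in the frame of arch_centre above 0.025 m and distance of square_centre from where it was at the start of the episode below 0.02 m); the robot touches nothing.
It fails at once if the square sign is shifted by more than 20 mm (distance of square_centre from where it was at the start of the episode above 0.02 m).
It also fails if it takes over 40 s, if anything falls off the work surface, if the arm or the gripper's body presses on something with over 40 N, if the wrist force passes 120 N, or if a joint passes its speed limit or range.

### The arm

A 7-joint arm with a two-finger parallel gripper is mounted at the origin on the work surface. World frame = base frame: x ahead of the robot, y to its left, z up, the work surface at z = 0. Lengths are in m, angles in rad, forces in N, time in s.
With the tool pointing down it reaches from about 0.4 to 0.85 m from the base axis. Payload 4.5 kg.
Tool frame: the origin (TCP) lies at the very end of the fingers, on their centre line; the grasp point (between the pads) lies 19 mm behind it; z points along the fingers, x is the direction in which the jaws open and shut, and the axes are right-handed (so a half turn about z gives the same grasp; the last joint's range is limited). The gripper opens to 88 mm and grips with 3 to 60 N. Pads are 18 mm wide; open, the fingers measure 123 mm over their backs; the gripper's body (75 mm by 187 mm) begins 45 mm behind the grasp point.
Start: joints at [1.299, 0.689, -0.195, 1.565, 0.157, 0.902, -0.215], TCP at [0.188, -0.596, 0.239] pointing down, gripper open.
Joint ranges: [-3.01, 3.01], [-0.46, 2.08], [-1.47, 1.51], [0.13, 2.56], [-1, 4.14], [0.04, 2.09], [-2.66, 2.66]. Speed limits (rad/s): [2.57, 2.57, 3.14, 3.14, 3.14, 3.14, 3.14].

### API

Orientations are given as a unit quaternion [x, y, z, w].
In Python, from plant import * gives the robot as it stands.
- The arm moves only by the tool apply_moves, never from a script. Its argument "series" is a list of rows, each an object of numbers: "x", "y", "z": the shift along the tool's x, y, z in units of 80 cm (1.0 is 80 cm); "wx", "wy", "wz": the turn, a rotation vector about the tool's x, y, z in units of pi rad (1.0 is pi rad); "fingers": the opening, from -1 (shut) to 1 (fully open), so that 0 is half open. In form: [{"x": .., "y": .., "z": .., "wx": .., "wy": .., "wz": .., "fingers": ..}, ...]. A call has 1 to 8 rows; each row shifts and turns the pose as measured when the row begins, along the tool's axes as they then stand; what a row does not reach is not made up. A row lasts 1/8 s, in which the tool goes at most 62.5 mm and 10.7 degrees, less where a joint would pass 70% of its speed; a pose out of reach is approached as far as the arm can. A call with a number of a shift or a turn outside -1 to 1 is refused whole. A call with a gripper value outside its range is refused whole. The fingers move at their own pace and stop on an object; "force" is the grip in N (left out, the last holds). Time passes only in rows, so rows that do not move let the fingers close. It gives the time, the measured TCP pose, the force and the opening at its end, in the units of the state.
- get_state(): the state, without advancing time (a new reading comes with each control period).
- snapshot(name): name is "scene" or "top" or "wrist"; returns (picture, depth): 420x560x3 uint8, red, green, blue; 420x560 float32, m along the optical axis (not along the pixel's ray), 0 where there is no reading.
- camera_model(name): a dict with "camera_matrix" (3x3 intrinsics, pixels), "dist_coeffs" ([k1, k2, p1, p2, k3] as OpenCV has them; the pictures are not rectified), "world_from_camera" (4x4, takes a point from camera to world coordinates). Camera axes: x right, y up, looking along -z (the intrinsics and any distortion apply to the point x, -y, -z); pixel columns grow to the right and rows downward; lengths in m; the calibration is good to about 2 mm. A picture is of the moment at which its call begins: read the wrist's pose just before it. camera_model takes no time and is no camera call; for the wrist camera it gives the pose at the moment of the call.
- finish_job(): hands the job in, once; it reports no verdict.
The state is a dict: "clock": time; "q": joint angles; "qd": joint speeds; "joint_torque": joint torques, N m; "tool_pos": TCP position; "eef_rot": TCP orientation; "contact_force": force on the tool from outside, world axes, zero at the start; "moment": the same for the moment, N m; "opening": opening from 0.0 (shut) to 1.0 (fully open).
Only numpy, scipy, OpenCV 4.12 (cv2) and the standard library are available. Lean on these libraries where they do the work, as an engineer would, in place of code of your own. Each camera call takes 0.05 s, during which the arm holds its last target. There are 200 camera calls.

## Working session

There is one attempt and no reset: what is moved stays moved. The work goes in short steps, Python scripts to look and compute and a tool call to move; the robot and the scene stay as the last step left them, time stands still between calls to the robot, and variables do not carry over. Pictures are saved under pics/ and viewed, about 8 in all and at most 12, crops included, and the job is handed in when it is done.

Besides the shell and the picture viewer there is one more tool, called after ">>>" as name(argument=value, ...) on one line, values as JSON. apply_moves: Moves the arm, as the interface text tells. Its arguments: {"type":"object","properties":{"series":{"type":"array","items":{"type":"object","properties":{"x":{"type":"number"},"y":{"type":"number"},"z":{"type":"number"},"wx":{"type":"number"},"wy":{"type":"number"},"wz":{"type":"number"},"fingers":{"type":"number"}}}},"force":{"type":"number"}},"required":["series"]}

```bash
mkdir -p pics; cat > h.py <<'E'
from plant import *
import numpy as np, cv2
from scipy.spatial.transform import Rotation as R
def save(n,p): cv2.imwrite(f'pics/{p}.png',cv2.cvtColor(n,cv2.COLOR_RGB2BGR))
def pts(depth,cm):
    h,w=depth.shape; K=np.array(cm['camera_matrix']);D=np.array(cm['dist_coeffs'])
    u,v=np.meshgrid(np.arange(w),np.arange(h))
    n=cv2.undistortPoints(np.stack([u,v],-1).reshape(-1,1,2).astype(np.float64),K,D).reshape(h,w,2)
    P=np.stack([n[...,0]*depth,-n[...,1]*depth,-depth],-1)
    T=np.array(cm['world_from_camera']); W=P@T[:3,:3].T+T[:3,3]
    W[depth<=0]=np.nan
    return W
E
python3 - <<'E'
from h import *
for n in ['scene','top']:
    cm=camera_model(n); p,d=snapshot(n); save(p,n+'0'); np.savez(n+'0.npz',p=p,d=d,W=pts(d,cm)); print(n,np.round(cm['world_from_camera'],3).tolist(), np.mean(d>0))
s=get_state(); print(s)
E
```

```text
scene [[0.731, -0.579, 0.362, 0.856], [0.682, 0.609, -0.404, -0.435], [0.014, 0.542, 0.84, 0.919], [0.0, 0.0, 0.0, 1.0]] 0.9961649659863946
top [[-0.001, 0.996, -0.088, 0.394], [-1.0, -0.003, -0.015, -0.072], [-0.015, 0.088, 0.996, 1.183], [0.0, 0.0, 0.0, 1.0]] 0.9962117346938776
{'clock': 0.1, 'q': array([ 1.29881168,  0.68991667, -0.19451579,  1.5661653 ,  0.15723648,
        0.90249455, -0.21513585]), 'qd': array([ 0.00149968, -0.00219739,  0.00147297, -0.0024444 , -0.0014595 ,
       -0.00042239, -0.00046886]), 'joint_torque': array([-2.64470065e-03, -5.28502750e+01, -1.27120335e+00, -1.53837740e+01,
       -5.25341230e-02,  1.96536006e-03,  5.17232388e-05]), 'tool_pos': array([ 0.18796404, -0.59550687,  0.23799968]), 'eef_rot': array([ 8.06545031e-01, -5.91172116e-01, -6.64618811e-04, -4.46953578e-04]), 'contact_force': array([-0.37270208,  0.84074681, -0.10491636]), 'moment': array([0.01162571, 0.01385434, 0.01511537]), 'opening': 0.9971696183327555}
```

View pics/scene0.png

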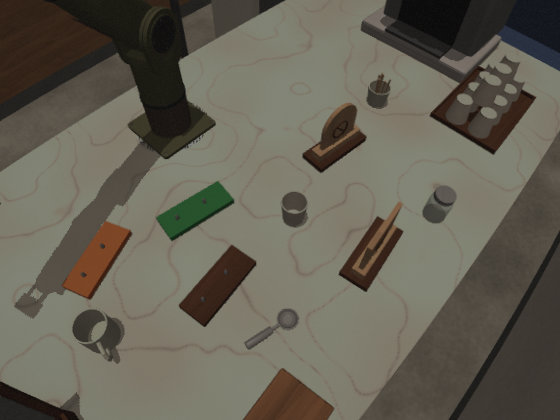

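View pics/top0.png

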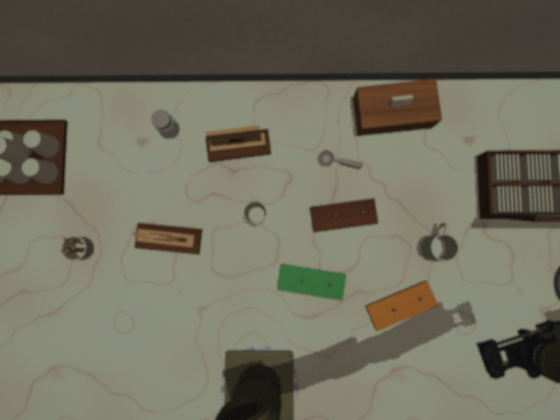

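The scene view shows the arched sign (ring facing away) at about (335,140), the square sign at (375,245) and the dark empty stand at (218,285). In the top view these are at (168,238), (238,143) and (344,215). The green and orange blocks are decoys.

```bash
python3 - <<'E'
from h import *
def rect(P,l):
    (c,s,a)=cv2.minAreaRect((P[:,:2]*1000).astype(np.float32)); b=cv2.boxPoints((c,s,a))
    e=[b[1]-b[0],b[2]-b[1]]; e=max(e,key=np.linalg.norm); yaw=np.degrees(np.arctan2(e[1],e[0]))
    print(l,'c',np.round(c,1),'size',np.round(s,1),'long axis deg',round(yaw%180,1),len(P),'z',np.round(np.nanmedian(P[:,2])*1000,1))
for n in ['top','scene']:
    f=np.load(n+'0.npz'); W=f['W']; p=f['p'].astype(int)
    cen={'top':{'arch':(168,238),'sq':(238,143),'stand':(344,215)},'scene':{'arch':(335,140),'sq':(375,245),'stand':(218,285)}}[n]
    for k,(u,v) in cen.items():
        m=np.zeros(p.shape[:2],bool); m[max(0,v-50):v+50,u-48:u+48]=True
        m&=np.isfinite(W[...,2])
        z=W[...,2]
        if k=='stand':
            mm=m&(z>.012)&(z<.028)&(p.sum(-1)<260)
            lab=cv2.connectedComponents(mm.astype(np.uint8))[1]; mm=lab==np.bincount(lab[lab>0]).argmax()
            rect(W[mm],n+' stand top')
            # pins
            q=m&(z>.03)&(z<.05); print('pins?',np.round(W[q]*1000,0)[:12].tolist())
        else:
            for lo,hi in [(.012,.026),(.036,.054),(.08,.2)]:
                mm=m&(z>lo)&(z<hi); 
                lab=cv2.connectedComponents(mm.astype(np.uint8))[1]
                if lab.max()==0: continue
                mm=lab==np.bincount(lab[lab>0]).argmax()
                rect(W[mm],f'{n} {k} {lo}'); 
            print('zmax',np.nanmax(W[mm][:,2]), 'mean',W[mm].mean(0))
E
```

```text
top arch 0.012 c [441.1 281.2] size [201.3  79.9] long axis deg 84.3 994 z 19.1
top arch 0.036 c [441.2 280.1] size [170.1  35.9] long axis deg 83.8 425 z 44.1
top arch 0.08 c [441.3 275.5] size [120.6  17.6] long axis deg 83.3 254 z 161.2
zmax 0.17786403465907097 mean [0.4397817  0.26505449 0.15137615]
top sq 0.012 c [732.5  67.1] size [ 80.6 200.1] long axis deg 97.3 699 z 19.3
top sq 0.036 c [731.7  66.4] size [ 36.2 170.5] long axis deg 98.6 333 z 44.6
top sq 0.08 c [733.7  66.4] size [ 16.8 149.6] long axis deg 96.0 654 z 136.5
zmax 0.1565692811537751 mean [0.73131682 0.06562819 0.12943584]
top stand top c [ 512.8 -260.4] size [ 78.8 200. ] long axis deg 97.7 1633 z 19.5
pins? [[523.0, -317.0, 31.0], [519.0, -311.0, 32.0], [519.0, -313.0, 35.0], [519.0, -315.0, 38.0], [516.0, -313.0, 33.0], [516.0, -316.0, 37.0], [510.0, -229.0, 34.0], [510.0, -231.0, 36.0], [508.0, -226.0, 30.0], [507.0, -228.0, 36.0], [507.0, -231.0, 38.0], [507.0, -235.0, 33.0]]
scene arch 0.012 c [442.9 280. ] size [205.2  83.2] long axis deg 83.4 645 z 19.3
scene arch 0.036 c [442.5 280. ] size [175.6  38.8
[... 151 characters left out ...]
132  0.27014719 0.12895742]
scene sq 0.012 c [733.9  65.7] size [ 81.5 200.9] long axis deg 97.8 1272 z 19.5
scene sq 0.036 c [736.2  66.2] size [ 36.8 171.8] long axis deg 96.6 456 z 44.8
scene sq 0.08 c [738.   66.1] size [ 16.  150.5] long axis deg 96.5 512 z 150.8
zmax 0.15617086683998094 mean [0.73986623 0.05121795 0.13646411]
scene stand top c [ 513.6 -261.4] size [ 81.6 200. ] long axis deg 97.3 2560 z 19.7
pins? [[508.0, -227.0, 34.0], [506.0, -232.0, 33.0], [508.0, -231.0, 35.0], [512.0, -230.0, 40.0], [511.0, -227.0, 34.0], [508.0, -234.0, 34.0], [511.0, -231.0, 33.0], [513.0, -229.0, 32.0], [512.0, -234.0, 34.0], [512.0, -232.0, 30.0], [519.0, -317.0, 39.0], [520.0, -315.0, 37.0]]
```

```bash
cat > plan.py <<'E'
import sys
from h import *
# usage: plan.py x y z yawdeg(unwrapped) n ; prints rows in tool units
def plan(x,y,z,yaw,n,dy=None):
    s=get_state(); Rm=R.from_quat(s['eef_rot']); p=np.array(s['tool_pos']); M=Rm.as_matrix()
    psi=np.degrees(np.arctan2(M[1,0],M[0,0]))
    print('clock %.2f'%s['clock'],'pos',np.round(p*1000,1),'yaw %.1f'%psi,'tilt z',np.round(M[:,2],3),'F',np.round(s['contact_force'],1),'open %.3f'%s['opening'],'q',np.round(s['q'],2))
    d=(yaw-psi) if dy is None else dy
    if dy is None: d=(d+180)%360-180
    c,sn=np.cos(np.radians(psi+d)),np.sin(np.radians(psi+d))
    G=R.from_matrix(np.array([[c,sn,0],[sn,-c,0],[0,0,-1]]).T)
    # first row levels the tilt, the rest are pure yaw
    rows=[]
    tgt=np.array([x,y,z])
    for i in range(n):
        f=1/(n-i); step=(tgt-p)*f; loc=Rm.as_matrix().T@step/0.8
        a=(psi+d*(i+1)/n)*np.pi/180; N=R.from_matrix(np.array([[np.cos(a),np.sin(a),0],[np.sin(a),-np.cos(a),0],[0,0,-1]]).T)
        w=(Rm.inv()*N).as_rotvec()/np.pi
        print({k:round(float(v),4) for k,v in zip(['x','y','z','wx','wy','wz'],[*loc,*w])})
        p=p+step; Rm=N
if __name__=='__main__':
    a=[float(v) for v in sys.argv[1:]]; plan(*a[:4],int(a[4]),a[5] if len(a)>5 else None)
E
python3 plan.py 0.45 -0.3 0.27 0 8 76
```

```text
clock 0.10 pos [ 188.  -595.5  238. ] yaw -72.5 tilt z [-0.001  0.002 -1.   ] F [-0.4  0.8 -0.1] open 0.997 q [ 1.3   0.69 -0.19  1.57  0.16  0.9  -0.22]
{'x': -0.0317, 'y': -0.0529, 'z': -0.005, 'wx': -0.0, 'wy': 0.0005, 'wz': -0.0528}
{'x': -0.0225, 'y': -0.0575, 'z': -0.005, 'wx': 0.0, 'wy': 0.0, 'wz': -0.0528}
{'x': -0.0127, 'y': -0.0604, 'z': -0.005, 'wx': 0.0, 'wy': 0.0, 'wz': -0.0528}
{'x': -0.0026, 'y': -0.0617, 'z': -0.005, 'wx': 0.0, 'wy': 0.0, 'wz': -0.0528}
{'x': 0.0076, 'y': -0.0612, 'z': -0.005, 'wx': 0.0, 'wy': 0.0, 'wz': -0.0528}
{'x': 0.0176, 'y': -0.0591, 'z': -0.005, 'wx': 0.0, 'wy': 0.0, 'wz': -0.0528}
{'x': 0.0271, 'y': -0.0554, 'z': -0.005, 'wx': 0.0, 'wy': 0.0, 'wz': -0.0528}
{'x': 0.0359, 'y': -0.0502, 'z': -0.005, 'wx': 0.0, 'wy': 0.0, 'wz': -0.0528}
```

>>> apply_moves(series=[{"x": -0.032,"y": -0.053,"z": -0.005,"wz": -0.053,"fingers": 1},{"x": -0.0225,"y": -0.0575,"z": -0.005,"wz": -0.053,"fingers": 1},{"x": -0.013,"y": -0.06,"z": -0.005,"wz": -0.053,"fingers": 1},{"x": -0.0025,"y": -0.0615,"z": -0.005,"wz": -0.053,"fingers": 1},{"x": 0.0075,"y": -0.061,"z": -0.005,"wz": -0.053,"fingers": 1},{"x": 0.0175,"y": -0.059,"z": -0.005,"wz": -0.053,"fingers": 1},{"x": 0.027,"y": -0.0555,"z": -0.005,"wz": -0.053,"fingers": 1},{"x": 0.036,"y": -0.05,"z": -0.005,"wz": -0.053,"fingers": 1}])

```text
schema error: expected keys x, y, z, wx, wy, wz, fingers
```

```bash
python3 plan.py 0.53 0.05 0.27 0 8 80
```

```text
clock 0.10 pos [ 188.  -595.5  238. ] yaw -72.5 tilt z [-0.001  0.002 -1.   ] F [-0.4  0.8 -0.1] open 0.997 q [ 1.3   0.69 -0.19  1.57  0.16  0.9  -0.22]
{'x': -0.0801, 'y': -0.0813, 'z': -0.0049, 'wx': -0.0, 'wy': 0.0005, 'wz': -0.0556}
{'x': -0.0648, 'y': -0.094, 'z': -0.005, 'wx': 0.0, 'wy': 0.0, 'wz': -0.0556}
{'x': -0.0474, 'y': -0.1038, 'z': -0.005, 'wx': 0.0, 'wy': 0.0, 'wz': -0.0556}
{'x': -0.0287, 'y': -0.1105, 'z': -0.005, 'wx': 0.0, 'wy': 0.0, 'wz': -0.0556}
{'x': -0.0091, 'y': -0.1138, 'z': -0.005, 'wx': 0.0, 'wy': 0.0, 'wz': -0.0556}
{'x': 0.0108, 'y': -0.1136, 'z': -0.005, 'wx': 0.0, 'wy': 0.0, 'wz': -0.0556}
{'x': 0.0304, 'y': -0.11, 'z': -0.005, 'wx': 0.0, 'wy': 0.0, 'wz': -0.0556}
{'x': 0.049, 'y': -0.1031, 'z': -0.005, 'wx': 0.0, 'wy': 0.0, 'wz': -0.0556}
```

All keys are needed in each row.

>>> apply_moves(series=[{"x": -0.032,"y": -0.053,"z": -0.005,"wx": 0,"wy": 0,"wz": -0.053,"fingers": 1},{"x": -0.0225,"y": -0.0575,"z": -0.005,"wx": 0,"wy": 0,"wz": -0.053,"fingers": 1},{"x": -0.013,"y": -0.06,"z": -0.005,"wx": 0,"wy": 0,"wz": -0.053,"fingers": 1},{"x": -0.0025,"y": -0.0615,"z": -0.005,"wx": 0,"wy": 0,"wz": -0.053,"fingers": 1},{"x": 0.0075,"y": -0.061,"z": -0.005,"wx": 0,"wy": 0,"wz": -0.053,"fingers": 1},{"x": 0.0175,"y": -0.059,"z": -0.005,"wx": 0,"wy": 0,"wz": -0.053,"fingers": 1},{"x": 0.027,"y": -0.0555,"z": -0.005,"wx": 0,"wy": 0,"wz": -0.053,"fingers": 1},{"x": 0.036,"y": -0.05,"z": -0.005,"wx": 0,"wy": 0,"wz": -0.053,"fingers": 1}])

```text
clock: 1.1
tool_pos: [0.4462, -0.29, 0.2672]
eef_rot: [0.999, 0.05, -0.003, -0.001]
contact_force: [0.5, -0.5, -0.2]
opening: 1.0
```

```bash
python3 plan.py 0.53 0.05 0.27 0 8 80
```

```text
clock 1.10 pos [ 446.2 -290.   267.2] yaw 5.7 tilt z [-0.007  0.002 -1.   ] F [ 0.5 -0.5 -0.2] open 1.000 q [ 0.85  0.58 -0.58  1.79  0.39  0.9   0.19]
{'x': 0.0183, 'y': -0.0516, 'z': -0.0004, 'wx': -0.0012, 'wy': 0.002, 'wz': -0.0556}
{'x': 0.027, 'y': -0.0476, 'z': -0.0004, 'wx': 0.0, 'wy': 0.0, 'wz': -0.0556}
{'x': 0.0349, 'y': -0.0422, 'z': -0.0004, 'wx': 0.0, 'wy': 0.0, 'wz': -0.0556}
{'x': 0.0417, 'y': -0.0355, 'z': -0.0004, 'wx': 0.0, 'wy': 0.0, 'wz': -0.0556}
{'x': 0.0472, 'y': -0.0277, 'z': -0.0004, 'wx': 0.0, 'wy': 0.0, 'wz': -0.0556}
{'x': 0.0513, 'y': -0.0191, 'z': -0.0004, 'wx': 0.0, 'wy': 0.0, 'wz': -0.0556}
{'x': 0.0538, 'y': -0.0099, 'z': -0.0004, 'wx': 0.0, 'wy': 0.0, 'wz': -0.0556}
{'x': 0.0547, 'y': -0.0004, 'z': -0.0004, 'wx': 0.0, 'wy': 0.0, 'wz': -0.0556}
```

>>> apply_moves(series=[{"x": 0.0185,"y": -0.0515,"z": 0,"wx": -0.001,"wy": 0.002,"wz": -0.0555,"fingers": 1},{"x": 0.027,"y": -0.0475,"z": 0,"wx": 0,"wy": 0,"wz": -0.0555,"fingers": 1},{"x": 0.035,"y": -0.042,"z": 0,"wx": 0,"wy": 0,"wz": -0.0555,"fingers": 1},{"x": 0.0415,"y": -0.0355,"z": 0,"wx": 0,"wy": 0,"wz": -0.0555,"fingers": 1},{"x": 0.047,"y": -0.0275,"z": 0,"wx": 0,"wy": 0,"wz": -0.0555,"fingers": 1},{"x": 0.0515,"y": -0.019,"z": 0,"wx": 0,"wy": 0,"wz": -0.0555,"fingers": 1},{"x": 0.054,"y": -0.01,"z": 0,"wx": 0,"wy": 0,"wz": -0.0555,"fingers": 1},{"x": 0.0545,"y": 0,"z": 0,"wx": 0,"wy": 0,"wz": -0.0555,"fingers": 1}])

```text
clock: 2.1
tool_pos: [0.5259, 0.0612, 0.2659]
eef_rot: [0.718, 0.696, -0.001, -0.0]
contact_force: [-0.1, -0.4, 0.4]
opening: 1.001
```

```bash
python3 plan.py 0.442 0.281 0.27 0 8 84
```

```text
clock 2.10 pos [525.9  61.2 265.9] yaw 88.3 tilt z [-0.001 -0.001 -1.   ] F [-0.1 -0.4  0.4] open 1.001 q [ 0.35  0.67 -0.95  1.8   0.64  1.01  0.69]
{'x': 0.0339, 'y': -0.0141, 'z': -0.0007, 'wx': -0.0004, 'wy': 0.0002, 'wz': -0.0583}
{'x': 0.0359, 'y': -0.0077, 'z': -0.0006, 'wx': 0.0, 'wy': 0.0, 'wz': -0.0583}
{'x': 0.0367, 'y': -0.001, 'z': -0.0006, 'wx': 0.0, 'wy': 0.0, 'wz': -0.0583}
{'x': 0.0363, 'y': 0.0057, 'z': -0.0006, 'wx': 0.0, 'wy': 0.0, 'wz': -0.0583}
{'x': 0.0347, 'y': 0.0122, 'z': -0.0006, 'wx': 0.0, 'wy': 0.0, 'wz': -0.0583}
{'x': 0.0319, 'y': 0.0183, 'z': -0.0006, 'wx': 0.0, 'wy': 0.0, 'wz': -0.0583}
{'x': 0.028, 'y': 0.0238, 'z': -0.0006, 'wx': 0.0, 'wy': 0.0, 'wz': -0.0583}
{'x': 0.0232, 'y': 0.0285, 'z': -0.0006, 'wx': 0.0, 'wy': 0.0, 'wz': -0.0583}
```

>>> apply_moves(series=[{"x": 0.034,"y": -0.014,"z": 0,"wx": 0,"wy": 0,"wz": -0.0585,"fingers": 1},{"x": 0.036,"y": -0.0075,"z": 0,"wx": 0,"wy": 0,"wz": -0.0585,"fingers": 1},{"x": 0.0365,"y": -0.001,"z": 0,"wx": 0,"wy": 0,"wz": -0.0585,"fingers": 1},{"x": 0.0365,"y": 0.0055,"z": 0,"wx": 0,"wy": 0,"wz": -0.0585,"fingers": 1},{"x": 0.0345,"y": 0.012,"z": 0,"wx": 0,"wy": 0,"wz": -0.0585,"fingers": 1},{"x": 0.032,"y": 0.0185,"z": 0,"wx": 0,"wy": 0,"wz": -0.0585,"fingers": 1},{"x": 0.028,"y": 0.024,"z": 0,"wx": 0,"wy": 0,"wz": -0.0585,"fingers": 1},{"x": 0.023,"y": 0.0285,"z": 0,"wx": 0,"wy": 0,"wz": -0.0585,"fingers": 1}])

```text
clock: 3.1
tool_pos: [0.4364, 0.2858, 0.263]
eef_rot: [0.05, 0.999, -0.002, -0.002]
contact_force: [0.3, 1.4, 0.4]
opening: 0.999
```

```bash
python3 plan.py 0.442 0.281 0.20 173.7 2; python3 - <<'E'
from h import *
cm=camera_model('wrist'); p,d=snapshot('wrist'); save(p,'w1'); W=pts(d,cm); z=W[...,2]
m=np.isfinite(z)&(z>.13)&(z<.2)
P=W[m]; c=cv2.minAreaRect((P[:,:2]*1000).astype(np.float32)); print(c,len(P),np.nanmax(z[m]))
m=np.isfinite(z)&(z>.036)&(z<.05); P=W[m]; print(cv2.minAreaRect((P[:,:2]*1000).astype(np.float32)),len(P))
E
```

```text
clock 3.10 pos [436.4 285.8 263. ] yaw 174.2 tilt z [-0.005 -0.003 -1.   ] F [0.3 1.4 0.4] open 0.999 q [ 0.02  0.82 -1.29  1.81  0.84  1.2   1.5 ]
{'x': -0.004, 'y': -0.0025, 'z': 0.0394, 'wx': -0.0012, 'wy': -0.0013, 'wz': 0.0015}
{'x': -0.0038, 'y': -0.0026, 'z': 0.0394, 'wx': 0.0, 'wy': 0.0, 'wz': 0.0015}
((441.8216857910156, 278.0236511230469), (116.16246795654297, 12.035370826721191), 83.69535064697266) 2401 0.17719636328965552
((431.2859191894531, 387.83709716796875), (70.17121124267578, 386.3189392089844), 5.788105487823486) 3219
```

View pics/w1.png

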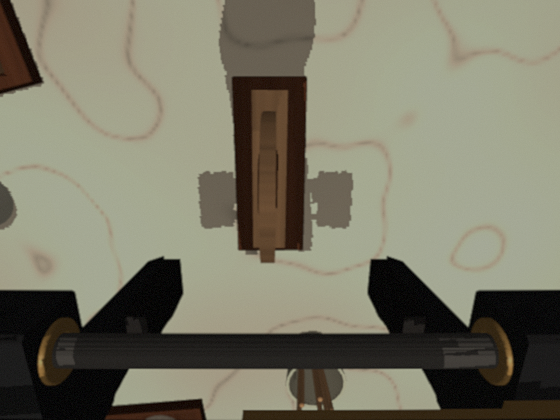

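The wrist view shows the sign end-on at about (268,170), between the open fingers. Its measurements agree with the first ones.

>>> apply_moves(series=[{"x": -0.004,"y": -0.0025,"z": 0.0395,"wx": -0.001,"wy": -0.0015,"wz": 0.0015,"fingers": 1},{"x": -0.004,"y": -0.0025,"z": 0.0395,"wx": 0,"wy": 0,"wz": 0.0015,"fingers": 1},{"x": 0,"y": 0,"z": 0.02,"wx": 0,"wy": 0,"wz": 0,"fingers": 0.4}])

```text
clock: 3.52
tool_pos: [0.4401, 0.2868, 0.1826]
eef_rot: [0.05, 0.999, 0.003, -0.0]
contact_force: [-0.5, -0.3, -0.3]
opening: 0.907
```

```bash
python3 plan.py 0.442 0.280 0.131 173.7 3
```

```text
clock 3.52 pos [440.1 286.8 182.6] yaw 174.3 tilt z [ 0.     0.006 -1.   ] F [-0.5 -0.3 -0.3] open 0.907 q [-0.02  0.92 -1.2   1.9   0.99  1.08  1.4 ]
{'x': -0.0011, 'y': -0.0029, 'z': 0.0215, 'wx': 0.0018, 'wy': -0.0001, 'wz': 0.001}
{'x': -0.0011, 'y': -0.0028, 'z': 0.0215, 'wx': 0.0, 'wy': 0.0, 'wz': 0.001}
{'x': -0.0011, 'y': -0.0027, 'z': 0.0215, 'wx': 0.0, 'wy': 0.0, 'wz': 0.001}
```

>>> apply_moves(series=[{"x": -0.001,"y": -0.003,"z": 0.0215,"wx": 0.002,"wy": 0,"wz": 0.001,"fingers": 0.4},{"x": -0.001,"y": -0.003,"z": 0.0215,"wx": 0,"wy": 0,"wz": 0.001,"fingers": 0.3},{"x": -0.001,"y": -0.003,"z": 0.0215,"wx": 0,"wy": 0,"wz": 0.001,"fingers": 0},{"x": 0,"y": 0,"z": 0,"wx": 0,"wy": 0,"wz": 0,"fingers": 0}])

```text
clock: 4.03
tool_pos: [0.4421, 0.2784, 0.1278]
eef_rot: [0.056, 0.998, -0.001, -0.0]
contact_force: [0.1, -0.2, 0.2]
opening: 0.503
```

```bash
python3 plan.py 0.442 0.280 0.131 173.7 1
```

```text
clock 4.03 pos [442.1 278.4 127.8] yaw 173.6 tilt z [-0.001 -0.002 -1.   ] F [ 0.1 -0.2  0.2] open 0.503 q [-0.04  0.99 -1.13  1.95  1.1   1.01  1.31]
{'x': 0.0004, 'y': 0.0019, 'z': -0.004, 'wx': -0.0006, 'wy': -0.0002, 'wz': -0.0007}
```

Aligned; raise slightly and close.

>>> apply_moves(series=[{"x": 0,"y": 0.002,"z": -0.004,"wx": 0,"wy": 0,"wz": 0,"fingers": -0.4},{"x": 0,"y": 0,"z": 0,"wx": 0,"wy": 0,"wz": 0,"fingers": -1},{"x": 0,"y": 0,"z": 0,"wx": 0,"wy": 0,"wz": 0,"fingers": -1},{"x": 0,"y": 0,"z": 0,"wx": 0,"wy": 0,"wz": 0,"fingers": -1},{"x": 0,"y": 0,"z": 0,"wx": 0,"wy": 0,"wz": 0,"fingers": -1}], force=30)

```text
clock: 4.65
tool_pos: [0.4429, 0.2812, 0.133]
eef_rot: [0.056, 0.998, 0.0, 0.001]
contact_force: [-0.4, -0.4, -2.5]
opening: 0.132
```

```bash
python3 plan.py 0.442 0.280 0.27 173.7 6
```

```text
clock 4.65 pos [442.9 281.2 133. ] yaw 173.6 tilt z [ 0.002  0.001 -1.   ] F [-0.4 -0.4 -2.5] open 0.132 q [-0.04  0.98 -1.14  1.94  1.09  1.01  1.32]
{'x': 0.0001, 'y': -0.0003, 'z': -0.0285, 'wx': 0.0003, 'wy': 0.0005, 'wz': -0.0001}
{'x': 0.0002, 'y': -0.0003, 'z': -0.0285, 'wx': 0.0, 'wy': 0.0, 'wz': -0.0001}
{'x': 0.0002, 'y': -0.0003, 'z': -0.0285, 'wx': 0.0, 'wy': 0.0, 'wz': -0.0001}
{'x': 0.0002, 'y': -0.0003, 'z': -0.0285, 'wx': 0.0, 'wy': 0.0, 'wz': -0.0001}
{'x': 0.0002, 'y': -0.0003, 'z': -0.0285, 'wx': 0.0, 'wy': 0.0, 'wz': -0.0001}
{'x': 0.0002, 'y': -0.0003, 'z': -0.0285, 'wx': 0.0, 'wy': 0.0, 'wz': -0.0001}
```

>>> apply_moves(series=[{"x": 0,"y": 0,"z": -0.015,"wx": 0,"wy": 0,"wz": 0,"fingers": -1},{"x": 0,"y": 0,"z": -0.015,"wx": 0,"wy": 0,"wz": 0,"fingers": -1},{"x": 0,"y": 0,"z": -0.0285,"wx": 0,"wy": 0,"wz": 0,"fingers": -1},{"x": 0,"y": 0,"z": -0.0285,"wx": 0,"wy": 0,"wz": 0,"fingers": -1},{"x": 0,"y": 0,"z": -0.0285,"wx": 0,"wy": 0,"wz": 0,"fingers": -1},{"x": 0,"y": 0,"z": -0.0285,"wx": 0,"wy": 0,"wz": 0,"fingers": -1},{"x": 0,"y": 0,"z": -0.025,"wx": 0,"wy": 0,"wz": 0,"fingers": -1}])

```text
clock: 5.52
tool_pos: [0.4414, 0.28, 0.2751]
eef_rot: [0.055, 0.998, -0.001, 0.0]
contact_force: [1.0, 0.2, -3.6]
opening: 0.134
```

```bash
python3 plan.py 0.48 0.10 0.275 0 8 -70
```

```text
clock 5.53 pos [441.4 280.  275.1] yaw 173.7 tilt z [ 0.    -0.002 -1.   ] F [ 1.   0.2 -3.6] open 0.134 q [ 0.04  0.8  -1.29  1.8   0.83  1.22  1.52]
{'x': -0.0091, 'y': -0.0273, 'z': 0.0001, 'wx': -0.0006, 'wy': 0.0001, 'wz': 0.0486}
{'x': -0.0131, 'y': -0.0256, 'z': 0.0, 'wx': 0.0, 'wy': 0.0, 'wz': 0.0486}
{'x': -0.0169, 'y': -0.0233, 'z': 0.0, 'wx': 0.0, 'wy': 0.0, 'wz': 0.0486}
{'x': -0.0202, 'y': -0.0205, 'z': 0.0, 'wx': 0.0, 'wy': 0.0, 'wz': 0.0486}
{'x': -0.0231, 'y': -0.0171, 'z': 0.0, 'wx': 0.0, 'wy': 0.0, 'wz': 0.0486}
{'x': -0.0254, 'y': -0.0134, 'z': 0.0, 'wx': 0.0, 'wy': 0.0, 'wz': 0.0486}
{'x': -0.0272, 'y': -0.0094, 'z': 0.0, 'wx': 0.0, 'wy': 0.0, 'wz': 0.0486}
{'x': -0.0283, 'y': -0.0052, 'z': 0.0, 'wx': 0.0, 'wy': 0.0, 'wz': 0.0486}
```

>>> apply_moves(series=[{"x": -0.009,"y": -0.0275,"z": 0,"wx": 0,"wy": 0,"wz": 0.0485,"fingers": -1},{"x": -0.013,"y": -0.0255,"z": 0,"wx": 0,"wy": 0,"wz": 0.0485,"fingers": -1},{"x": -0.017,"y": -0.0235,"z": 0,"wx": 0,"wy": 0,"wz": 0.0485,"fingers": -1},{"x": -0.02,"y": -0.0205,"z": 0,"wx": 0,"wy": 0,"wz": 0.0485,"fingers": -1},{"x": -0.023,"y": -0.017,"z": 0,"wx": 0,"wy": 0,"wz": 0.0485,"fingers": -1},{"x": -0.0255,"y": -0.0135,"z": 0,"wx": 0,"wy": 0,"wz": 0.0485,"fingers": -1},{"x": -0.027,"y": -0.0095,"z": 0,"wx": 0,"wy": 0,"wz": 0.0485,"fingers": -1},{"x": -0.0285,"y": -0.005,"z": 0,"wx": 0,"wy": 0,"wz": 0.0485,"fingers": -1}])

```text
clock: 6.52
tool_pos: [0.4765, 0.0977, 0.2821]
eef_rot: [0.629, 0.777, 0.003, 0.0]
contact_force: [-0.2, 0.7, -3.8]
opening: 0.132
```

```bash
python3 plan.py 0.5 -0.15 0.275 35 8
```

```text
clock 6.53 pos [476.5  97.7 282.1] yaw 102.0 tilt z [ 0.004  0.003 -1.   ] F [-0.2  0.7 -3.8] open 0.132 q [ 0.34  0.62 -1.05  1.9   0.64  1.    0.79]
{'x': -0.0386, 'y': -0.0045, 'z': 0.001, 'wx': 0.0014, 'wy': -0.0009, 'wz': 0.0465}
{'x': -0.0389, 'y': 0.0012, 'z': 0.0011, 'wx': 0.0, 'wy': 0.0, 'wz': 0.0465}
{'x': -0.0383, 'y': 0.0069, 'z': 0.0011, 'wx': 0.0, 'wy': 0.0, 'wz': 0.0465}
{'x': -0.0369, 'y': 0.0124, 'z': 0.0011, 'wx': 0.0, 'wy': 0.0, 'wz': 0.0465}
{'x': -0.0347, 'y': 0.0176, 'z': 0.0011, 'wx': 0.0, 'wy': 0.0, 'wz': 0.0465}
{'x': -0.0317, 'y': 0.0225, 'z': 0.0011, 'wx': 0.0, 'wy': 0.0, 'wz': 0.0465}
{'x': -0.0281, 'y': 0.0269, 'z': 0.0011, 'wx': 0.0, 'wy': 0.0, 'wz': 0.0465}
{'x': -0.0239, 'y': 0.0307, 'z': 0.0011, 'wx': 0.0, 'wy': 0.0, 'wz': 0.0465}
```

>>> apply_moves(series=[{"x": -0.0385,"y": -0.0045,"z": 0.001,"wx": 0.001,"wy": -0.001,"wz": 0.0465,"fingers": -1},{"x": -0.039,"y": 0.001,"z": 0.001,"wx": 0,"wy": 0,"wz": 0.0465,"fingers": -1},{"x": -0.0385,"y": 0.007,"z": 0.001,"wx": 0,"wy": 0,"wz": 0.0465,"fingers": -1},{"x": -0.037,"y": 0.0125,"z": 0.001,"wx": 0,"wy": 0,"wz": 0.0465,"fingers": -1},{"x": -0.0345,"y": 0.0175,"z": 0.001,"wx": 0,"wy": 0,"wz": 0.0465,"fingers": -1},{"x": -0.0315,"y": 0.0225,"z": 0.001,"wx": 0,"wy": 0,"wz": 0.0465,"fingers": -1},{"x": -0.028,"y": 0.027,"z": 0.001,"wx": 0,"wy": 0,"wz": 0.0465,"fingers": -1},{"x": -0.024,"y": 0.0305,"z": 0.001,"wx": 0,"wy": 0,"wz": 0.0465,"fingers": -1}])

```text
clock: 7.52
tool_pos: [0.4959, -0.154, 0.2808]
eef_rot: [0.958, 0.286, 0.003, -0.001]
contact_force: [0.7, 0.5, -3.8]
opening: 0.134
```

```bash
python3 plan.py 0.513 -0.261 0.21 7.5 6
```

```text
clock 7.53 pos [ 495.9 -154.   280.8] yaw 33.3 tilt z [ 0.005  0.003 -1.   ] F [ 0.7  0.5 -3.8] open 0.134 q [ 0.66  0.57 -0.73  1.82  0.46  0.93  0.32]
{'x': -0.0093, 'y': 0.0206, 'z': 0.0147, 'wx': -0.0001, 'wy': -0.0019, 'wz': 0.0239}
{'x': -0.0077, 'y': 0.0212, 'z': 0.0148, 'wx': 0.0, 'wy': 0.0, 'wz': 0.0239}
{'x': -0.0061, 'y': 0.0217, 'z': 0.0148, 'wx': 0.0, 'wy': 0.0, 'wz': 0.0239}
{'x': -0.0044, 'y': 0.0221, 'z': 0.0148, 'wx': 0.0, 'wy': 0.0, 'wz': 0.0239}
{'x': -0.0028, 'y': 0.0224, 'z': 0.0148, 'wx': 0.0, 'wy': 0.0, 'wz': 0.0239}
{'x': -0.0011, 'y': 0.0225, 'z': 0.0148, 'wx': 0.0, 'wy': 0.0, 'wz': 0.0239}
```

>>> apply_moves(series=[{"x": -0.0095,"y": 0.0205,"z": 0.015,"wx": 0,"wy": -0.002,"wz": 0.024,"fingers": -1},{"x": -0.0075,"y": 0.021,"z": 0.015,"wx": 0,"wy": 0,"wz": 0.024,"fingers": -1},{"x": -0.006,"y": 0.0215,"z": 0.015,"wx": 0,"wy": 0,"wz": 0.024,"fingers": -1},{"x": -0.0045,"y": 0.022,"z": 0.015,"wx": 0,"wy": 0,"wz": 0.024,"fingers": -1},{"x": -0.003,"y": 0.0225,"z": 0.015,"wx": 0,"wy": 0,"wz": 0.024,"fingers": -1},{"x": -0.001,"y": 0.0225,"z": 0.015,"wx": 0,"wy": 0,"wz": 0.024,"fingers": -1},{"x": 0,"y": 0,"z": 0,"wx": 0,"wy": 0,"wz": 0,"fingers": -1}])

```text
clock: 8.4
tool_pos: [0.5125, -0.263, 0.2105]
eef_rot: [0.998, 0.057, 0.001, -0.002]
contact_force: [0.2, 0.9, -3.2]
opening: 0.132
```

```bash
python3 plan.py 0.513 -0.261 0.18 7.5 2; python3 - <<'E'
from h import *
s=get_state(); tz=s['tool_pos'][2]
for n in ['scene','top']:
    cm=camera_model(n); p,d=snapshot(n); save(p,n+'1'); W=pts(d,cm); z=W[...,2]
    near=np.isfinite(z)&(np.hypot(W[...,0]-.513,W[...,1]+.261)<.13)
    b=tz-.131+.02   # expected underside
    for l,lo,hi in [('stand',.012,.03),('foot top',b+.018,b+.032),('foot side',b-.01,b+.018)]:
        m=near&(z>lo)&(z<hi)
        if m.sum()>50: print(n,l,cv2.minAreaRect((W[m][:,:2]*1000).astype(np.float32)),m.sum(),'z',np.median(z[m]),z[m].min(), 'b',b)
E
```

```text
clock 8.40 pos [ 512.5 -263.   210.5] yaw 6.5 tilt z [ 0.002  0.004 -1.   ] F [ 0.2  0.9 -3.2] open 0.132 q [ 0.71  0.7  -0.54  1.74  0.46  0.83  0.07]
{'x': 0.0004, 'y': -0.0012, 'z': 0.0191, 'wx': -0.001, 'wy': -0.0009, 'wz': -0.0027}
{'x': 0.0005, 'y': -0.0012, 'z': 0.0191, 'wx': 0.0, 'wy': 0.0, 'wz': -0.0027}
scene stand ((515.2545166015625, -261.541259765625), (79.23902893066406, 198.66798400878906), 6.350193977355957) 1772 z 0.0195589790618248 0.012154667408258213 b 0.09948879286919866
scene foot top ((518.2394409179688, -298.1687927246094), (36.66691207885742, 100.72917175292969), 6.271598815917969) 448 z 0.12215682037861275 0.11754826024237075 b 0.09948879286919866
scene foot side ((534.63134765625, -301.94091796875), (102.98346710205078, 29.622844696044922), 78.9857406616211) 174 z 0.10792806173307706 0.09555802403681957 b 0.09948879286919866
top stand ((510.87615966796875, -252.89898681640625), (80.31858825683594, 184.79710388183594), 7.44082498550415) 658 z 0.019316244112980385 0.012350753344141818 b 0.09948879286919866
top foot top ((507.84210205078125, -217.01841735839844), (35.897735595703125, 81.939208984375), 6.014897346496582) 216 z 0.12271355786182314 0.11763933542602412 b 0.09948879286919866
```

View pics/scene1.png

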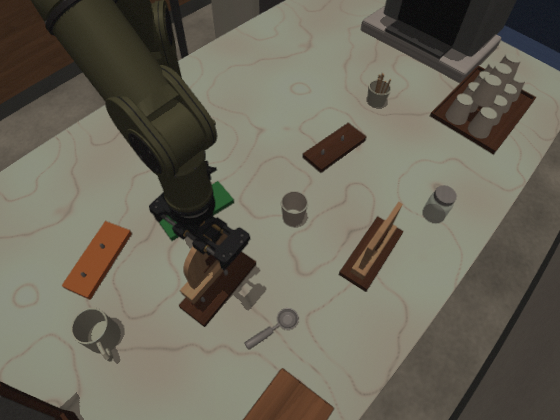

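The scene view shows the sign held upright above the dark stand at about (215,285), and the square sign unmoved. The foot ends from the two views put its middle at (513.6, -262.3), on target within 2 mm.

>>> apply_moves(series=[{"x": 0.0005,"y": -0.001,"z": 0.019,"wx": -0.001,"wy": -0.001,"wz": -0.003,"fingers": -1},{"x": 0.0005,"y": -0.001,"z": 0.019,"wx": 0,"wy": 0,"wz": -0.0025,"fingers": -1},{"x": 0,"y": 0,"z": 0.015,"wx": 0,"wy": 0,"wz": 0,"fingers": -1},{"x": 0,"y": 0,"z": 0,"wx": 0,"wy": 0,"wz": 0,"fingers": -1}])

```text
clock: 9.0
tool_pos: [0.5146, -0.2558, 0.167]
eef_rot: [0.997, 0.071, 0.001, -0.001]
contact_force: [-0.9, 0.2, -2.4]
opening: 0.136
```

```bash
python3 plan.py 0.5125 -0.261 0.135 7.5 4
```

```text
clock 9.00 pos [ 514.6 -255.8  167. ] yaw 8.1 tilt z [ 0.002  0.003 -1.   ] F [-0.9  0.2 -2.4] open 0.136 q [ 0.67  0.76 -0.51  1.78  0.51  0.74  0.04]
{'x': -0.0009, 'y': 0.0015, 'z': 0.01, 'wx': -0.0007, 'wy': -0.0008, 'wz': 0.0009}
{'x': -0.0009, 'y': 0.0015, 'z': 0.01, 'wx': 0.0, 'wy': 0.0, 'wz': 0.0009}
{'x': -0.0009, 'y': 0.0015, 'z': 0.01, 'wx': 0.0, 'wy': 0.0, 'wz': 0.0009}
{'x': -0.0009, 'y': 0.0015, 'z': 0.01, 'wx': 0.0, 'wy': 0.0, 'wz': 0.0009}
```

>>> apply_moves(series=[{"x": -0.0025,"y": 0.0065,"z": 0,"wx": -0.001,"wy": -0.001,"wz": 0.003,"fingers": -1},{"x": 0,"y": 0,"z": 0,"wx": 0,"wy": 0,"wz": 0,"fingers": -1}])

```text
clock: 9.25
tool_pos: [0.5135, -0.2619, 0.1672]
eef_rot: [0.998, 0.066, -0.0, 0.001]
contact_force: [-0.1, 0.7, -3.7]
opening: 0.137
```

```bash
python3 plan.py 0.5125 -0.2615 0.133 7.5 4
```

```text
clock 9.25 pos [ 513.5 -261.9  167.2] yaw 7.5 tilt z [-0.    -0.002 -1.   ] F [-0.1  0.7 -3.7] open 0.137 q [ 0.68  0.76 -0.5   1.78  0.51  0.74  0.04]
{'x': -0.0003, 'y': -0.0002, 'z': 0.0107, 'wx': 0.0005, 'wy': 0.0001, 'wz': 0.0001}
{'x': -0.0003, 'y': -0.0002, 'z': 0.0107, 'wx': 0.0, 'wy': 0.0, 'wz': 0.0001}
{'x': -0.0003, 'y': -0.0002, 'z': 0.0107, 'wx': 0.0, 'wy': 0.0, 'wz': 0.0001}
{'x': -0.0003, 'y': -0.0002, 'z': 0.0107, 'wx': 0.0, 'wy': 0.0, 'wz': 0.0001}
```

Good; descend to about 0.150 (pin-tip height), then check.

>>> apply_moves(series=[{"x": -0.0005,"y": 0,"z": 0.0105,"wx": 0,"wy": 0,"wz": 0,"fingers": -1},{"x": -0.0005,"y": 0,"z": 0.0105,"wx": 0,"wy": 0,"wz": 0,"fingers": -1},{"x": 0,"y": 0,"z": 0,"wx": 0,"wy": 0,"wz": 0,"fingers": -1}])

```text
clock: 9.62
tool_pos: [0.5129, -0.2622, 0.1496]
eef_rot: [0.998, 0.066, 0.0, 0.001]
contact_force: [-0.2, 0.2, -3.8]
opening: 0.133
```

```bash
python3 plan.py 0.5125 -0.2615 0.133 7.5 3
```

```text
clock 9.62 pos [ 512.9 -262.2  149.6] yaw 7.5 tilt z [ 0.001 -0.002 -1.   ] F [-0.2  0.2 -3.8] open 0.133 q [ 0.67  0.78 -0.48  1.79  0.53  0.7   0.02]
{'x': -0.0001, 'y': -0.0003, 'z': 0.0069, 'wx': 0.0006, 'wy': -0.0001, 'wz': 0.0}
{'x': -0.0001, 'y': -0.0003, 'z': 0.0069, 'wx': 0.0, 'wy': 0.0, 'wz': 0.0}
{'x': -0.0001, 'y': -0.0003, 'z': 0.0069, 'wx': 0.0, 'wy': 0.0, 'wz': 0.0}
```

>>> apply_moves(series=[{"x": 0,"y": 0,"z": 0.007,"wx": 0.0005,"wy": 0,"wz": 0,"fingers": -1},{"x": 0,"y": 0,"z": 0.006,"wx": 0,"wy": 0,"wz": 0,"fingers": -1},{"x": 0,"y": 0,"z": 0.005,"wx": 0,"wy": 0,"wz": 0,"fingers": -1},{"x": 0,"y": 0,"z": 0,"wx": 0,"wy": 0,"wz": 0,"fingers": -1}])

```text
clock: 10.12
tool_pos: [0.5131, -0.2621, 0.1342]
eef_rot: [0.998, 0.066, 0.0, -0.0]
contact_force: [-0.7, 0.8, -3.0]
opening: 0.133
```

```bash
python3 plan.py 0.5125 -0.2615 0.132 7.5 1
```

```text
clock 10.12 pos [ 513.1 -262.1  134.2] yaw 7.5 tilt z [ 0.001  0.    -1.   ] F [-0.7  0.8 -3. ] open 0.133 q [ 0.66  0.8  -0.47  1.8   0.55  0.67  0.01]
{'x': -0.0006, 'y': -0.0008, 'z': 0.0027, 'wx': 0.0, 'wy': -0.0002, 'wz': 0.0001}
```

On the pins with about 1 mm to go. Press down slightly, then open.

>>> apply_moves(series=[{"x": 0,"y": 0,"z": 0.002,"wx": 0,"wy": 0,"wz": 0,"fingers": -1},{"x": 0,"y": 0,"z": 0,"wx": 0,"wy": 0,"wz": 0,"fingers": -0.4},{"x": 0,"y": 0,"z": 0,"wx": 0,"wy": 0,"wz": 0,"fingers": -0.1},{"x": 0,"y": 0,"z": 0,"wx": 0,"wy": 0,"wz": 0,"fingers": 0},{"x": 0,"y": 0,"z": 0,"wx": 0,"wy": 0,"wz": 0,"fingers": 0}])

```text
clock: 10.75
tool_pos: [0.5149, -0.2623, 0.1342]
eef_rot: [0.998, 0.066, 0.002, 0.001]
contact_force: [-0.3, -0.8, 0.4]
opening: 0.503
```

```bash
python3 plan.py 0.513 -0.262 0.30 7.5 5
```

```text
clock 10.75 pos [ 514.9 -262.3  134.2] yaw 7.5 tilt z [ 0.005 -0.001 -1.   ] F [-0.3 -0.8  0.4] open 0.503 q [ 0.66  0.8  -0.47  1.8   0.55  0.67  0.01]
{'x': -0.0003, 'y': -0.0001, 'z': -0.0414, 'wx': 0.0006, 'wy': -0.0015, 'wz': 0.0}
{'x': -0.0005, 'y': -0.0001, 'z': -0.0414, 'wx': 0.0, 'wy': 0.0, 'wz': 0.0}
{'x': -0.0005, 'y': -0.0001, 'z': -0.0414, 'wx': 0.0, 'wy': 0.0, 'wz': 0.0}
{'x': -0.0005, 'y': -0.0001, 'z': -0.0414, 'wx': 0.0, 'wy': 0.0, 'wz': 0.0}
{'x': -0.0005, 'y': -0.0001, 'z': -0.0414, 'wx': 0.0, 'wy': 0.0, 'wz': 0.0}
```

Rise, then back off toward the robot to clear the view.

>>> apply_moves(series=[{"x": 0,"y": 0,"z": -0.03,"wx": 0,"wy": -0.001,"wz": 0,"fingers": 0},{"x": 0,"y": 0,"z": -0.05,"wx": 0,"wy": 0,"wz": 0,"fingers": 0},{"x": 0,"y": 0,"z": -0.06,"wx": 0,"wy": 0,"wz": 0,"fingers": 0},{"x": 0,"y": 0.05,"z": -0.04,"wx": 0,"wy": 0,"wz": 0,"fingers": 0},{"x": -0.03,"y": 0.06,"z": 0,"wx": 0,"wy": 0,"wz": 0,"fingers": 0},{"x": -0.03,"y": 0.06,"z": 0,"wx": 0,"wy": 0,"wz": 0,"fingers": 0},{"x": -0.03,"y": 0.06,"z": 0,"wx": 0,"wy": 0,"wz": 0,"fingers": 0},{"x": 0,"y": 0,"z": 0,"wx": 0,"wy": 0,"wz": 0,"fingers": 0}])

```text
clock: 11.75
tool_pos: [0.4668, -0.4593, 0.2835]
eef_rot: [0.998, 0.067, 0.001, 0.001]
contact_force: [-0.1, 0.1, -1.0]
opening: 0.5
```

```bash
python3 - <<'E'
from h import *
s=get_state(); print(s['clock'],s['tool_pos'])
for n in ['scene','top']:
    cm=camera_model(n); p,d=snapshot(n); save(p,n+'2'); W=pts(d,cm); z=W[...,2]
    for k,c in [('arch',(.513,-.261)),('sq',(.7335,.0665))]:
        near=np.isfinite(z)&(np.hypot(W[...,0]-c[0],W[...,1]-c[1])<.12)
        for l,lo,hi in [('stand',.014,.026),('foot',.036,.054),('panel',.08,.185)]:
            m=near&(z>lo)&(z<hi)
            if m.sum()>20: r=cv2.minAreaRect((W[m][:,:2]*1000).astype(np.float32)); print(n,k,l,np.round(r[0],1),np.round(r[1],1),round(r[2],1),'zmed %.4f zmax %.4f'%(np.median(z[m]),z[m].max()))
p=cv2.imread('pics/scene2.png')[170:340,120:360]; cv2.imwrite('pics/c2.png',cv2.resize(p,None,fx=3,fy=3,interpolation=cv2.INTER_CUBIC))
E
```

```text
11.75 [ 0.46681642 -0.45928933  0.28346529]
scene arch stand [ 514.  -261.2] [ 81.4 199.5] 6.7 zmed 0.0198 zmax 0.0260
scene arch foot [ 517.8 -263.4] [ 37.4 171.7] 4.7 zmed 0.0445 zmax 0.0535
scene arch panel [ 516.2 -262.8] [ 16.2 130.4] 6.3 zmed 0.1354 zmax 0.1778
scene sq stand [734.2  66.1] [ 81.  201.8] 7.8 zmed 0.0195 zmax 0.0259
scene sq foot [736.5  64.1] [ 36.9 169.3] 6.4 zmed 0.0449 zmax 0.0530
scene sq panel [738.1  65.3] [ 16.1 149.5] 6.5 zmed 0.1509 zmax 0.1562
top arch stand [ 511.7 -260.3] [ 80.1 200.2] 7.4 zmed 0.0194 zmax 0.0256
top arch foot [ 512.9 -262. ] [ 36.3 170.3] 7.4 zmed 0.0442 zmax 0.0534
top arch panel [ 511.2 -260.3] [ 15.5 127.1] 7.7 zmed 0.1532 zmax 0.1790
top sq stand [732.1  66.9] [ 82.3 200.2] 7.9 zmed 0.0191 zmax 0.0260
top sq foot [730.3  66. ] [ 36.7 170.3] 9.5 zmed 0.0445 zmax 0.0539
top sq panel [733.7  66.6] [ 16.  150.1] 7.1 zmed 0.1360 zmax 0.1575
```

View pics/c2.png

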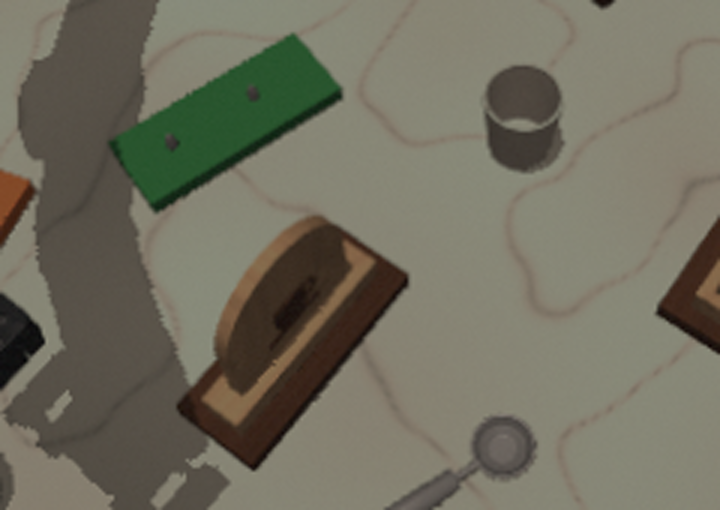

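The crop shows the arched sign on the dark stand with the cup relief at (295,305) facing away from the robot. The foot top is at 44.5 mm, so it is fully down, and the sign sits within about 4 mm of the stand's middle.

```bash
python3 -c "
from plant import *
print(finish_job())"
```

```text
the job is handed in; nothing more can be done
None
```

I moved the arched sign onto the empty dark stand, turned so its cup face looks away from the robot, and handed the job in at about 12 s of the 40 s allowed. I pinched it by its bare top, lifted it with its underside about 160 mm up, turned it about 166° and lowered it onto the pins.

Last checks before handing in:
- **Seating:** the foot's top is at 44–45 mm and the sign's top at about 177 mm, so it is fully down on the pins.
- **Position:** the sign's foot is about 2 mm from the stand's middle in the top view and about 4 mm in the scene view (limit 12 mm).
- **Squareness:** the foot is parallel to the stand in the top view (7.4° each). The scene view differed by 2° (4.7° against 6.7°), still well under 10°.
- **Upright:** the panel stands over the foot within about 3 mm in both views; I did not measure its tilt directly.
- **Facing:** the picture shows the cup on the front side.
- **Square sign:** its position repeats within about 2 mm of the first measurement in both views.
- **Robot:** the gripper is open, about 0.2 m clear of the sign, and touches nothing.

No check failed. During the lowering the arm drifted about 5 mm sideways, which I corrected before reaching the pins.

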